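# Trial-fit the by-pass register: home on its bayonet, half a turn, hold before the lock

### The job

Fit the loose register head into the empty bayonet collar of the bronze compound meter: line its white dot up with the collar's white dot and push it down against the spring until you feel it seat fully home. Keeping it pressed home, turn it clockwise half of its turn, midway between the white dot and the red lock dot and well short of the one-way lock click, and finish there still gripping it and pressing it home, so the seal can be checked before it is locked. Leave the other things on the bench where they are.

Things in the scene. Friction and masses are not known exactly. Their poses are not given: they have to be found in the camera images.
- register: Loose black register head (counter cap), about 300 g, standing upright on its spigot. Origin: centre of the spigot's underside, z up. Spigot 46 mm diameter, 16 mm tall; two steel lugs at its -x and +x sides, 16 mm wide, out to 31 mm from the axis, 2 to 7 mm up. Flange 70 mm diameter, 16 to 22 mm up. Round 54 mm body to 61 mm up, white dial on top. White stripe up its -x side.
- register_grip (a point): On the register's axis 46 mm above its origin, axes as the register's: the grip height. Two ribbed flat grip pads, 26 mm wide and 58 mm apart, face the register's +y and -y, from 24 to 58 mm above its origin; the fingers close along the register's y axis.
- register_dot (a point): White 7 mm dot on top of the register's flange, on the same side as the dial's red hand, 31 mm from its axis toward its -x, 22 mm above its origin.
- register_flange (a point): Centre of the underside of the register's flange, 16 mm above its origin, axes as the register's. Home means this underside is hard on the collar's rim. Let go after turning, the spring lifts the register about 4 mm.
- meter: Heavy bronze compound water meter, fixed, 400 mm long along its y over two oval flanges (158 mm wide, 123 mm high). Origin on the bench under its middle. Main chamber, 168 mm diameter, with its own register, at 65 mm along +y, top 195 mm high. The smaller by-pass chamber, 112 mm diameter, toward -x and -y, carries the empty brass bayonet collar.
- socket (a point): Centre of the top rim of the empty collar, 145 mm above the bench, axes as the meter's. Collar 80 mm outside, bore 50 mm, two lug gaps facing each other, 21 mm wide, one at the white dot (yaw may be 5 degrees off). A spring plate meets the spigot with the flange 6 mm above the rim: 4 N, rising to 9 N at home, then a hard stop. Lugs pass under the lips only with the flange under 4 mm above the rim.
- open_dot (a point): White dot on the collar rim, 37 mm from the socket centre, 80 degrees anticlockwise (from above) of the meter's -x. The register goes in with its dot here: its x axis then points 80 degrees anticlockwise of the meter's x. The full turn to the lock is 80 degrees clockwise, so half is 40.
- lock_dot (a point): Red dot on the collar rim, 37 mm from the socket centre toward the meter's -x: where the register's dot stands when it clicks and locks (register axes then parallel to the meter's). The lock's sprung plungers begin to be felt after about 55 degrees of turn.
- sight_gauge: Bystander: amber glass sight gauge standing upright, hexagonal brass ends 38 mm across, 130 mm tall. Origin: centre of its underside.
- pipe_nipple_long: Bystander: galvanized pipe nipple standing on end, 33 mm diameter, 100 mm tall. Origin: centre of its underside.
- pipe_nipple_short: Bystander: galvanized pipe nipple standing on end, 33 mm diameter, 65 mm tall. Origin: centre of its underside.
- socket_wrench: Bystander: steel socket wrench lying flat, 230 mm long along its x axis, up to 52 mm tall at its socket (+x end). Origin: on the bench, mid-length.
- coupling_nut: Bystander: bronze coupling nut with tailpiece, 54 mm across flats, 67 mm tall. Origin: centre of its underside.

How it is judged:
By the outcome, as a careful person would: the job done as asked, in the order asked, and still so for the second after the job is handed in, while the arm keeps its last pose, push and grip.
It also fails if it takes over 42 s, if anything falls off the work surface, if the arm or the gripper's body presses on something with over 40 N, if the wrist force passes 120 N, or if a joint passes its speed limit or range.

### The arm

A 6-joint arm with a two-finger parallel gripper is mounted at the origin on the work surface. World frame = base frame: x ahead of the robot, y to its left, z up, the work surface at z = 0. Lengths are in mm, angles in rad, forces in N, time in s.
With the tool pointing down it reaches from about 275 to 750 mm from the base axis. Payload 10.2 kg.
Tool frame: the origin (TCP) lies between the finger pads; the fingertips stand ctrl.tips_ahead ahead of it and the grasp point (between the pads) lies 8 mm behind it (ctrl.tips_ahead is the distance from the TCP to the fingertips, in mm); z points along the fingers, y is the direction in which the jaws open and shut (so a half turn about z gives the same grasp; the last joint's range is limited). The gripper opens to 85 mm and grips with 20 to 120 N. Pads are 22 mm wide; open, the fingers measure 114 mm over their backs; the gripper's body (76 mm by 85 mm) begins 54 mm behind the grasp point. The pads swing forward as they close: fully open they stand 13 mm farther back than shut.
Start: joints at [-1.444, 0.313, 1.498, -0, 1.331, -0.223], TCP at [179.91, -493.218, 242.294] pointing down, gripper open.
Joint ranges: [-2.94, 2.94], [-0.97, 2.17], [0.19, 2.56], [-1.23, 4.37], [0.02, 3.11], [-2.88, 2.88]. Speed limits (rad/s): [2.39, 2.39, 3.01, 3.14, 3.14, 3.14].

### API

Orientations are given as a unit quaternion [w, x, y, z].
In Python, from rig import ctrl gives the robot as it stands. The module is installed in compiled form; this text tells all that it offers.
- The arm moves only by the tool move_arm, never from a script. Its argument "motion" is a list of rows, each an object with "offset": the shift along the tool's x, y, z in m, a list of three; "angular": the turn, a rotation vector about the tool's x, y, z in degrees, a list of three; "jaw": the finger opening in m, from 0 to 0.0854. In form: [{"offset": [tx, ty, tz], "angular": [ax, ay, az], "jaw": jaw}, ...]. A call has 1 to 5 rows; each row is the pose to reach, as a shift and turn from the pose commanded when the call began, along the tool's axes at that moment; what a row does not reach only later rows make up. A row lasts 1/8 s, in which the tool goes at most 62.5 mm and 10.7 degrees, less where a joint would pass 70% of its speed; a pose out of reach is approached as far as the arm can. A call with a gripper value outside its range is refused whole. The fingers move at their own pace and stop on an object; "squeeze" is the grip in N (left out, the last holds). Time passes only in rows, so rows that repeat a pose let the fingers close. It gives the time, the measured TCP pose, the force and the opening at its end, in the units of the state.
- ctrl.sense(): the state, without advancing time (a new reading comes with each control period).
- ctrl.capture(name): name is "scene" or "top" or "wrist"; returns a dict with "img" (400x640x3 uint8, red, green, blue), "intrinsics" (3x3 intrinsics, pixels), "rvec" (rotation vector, rad) and "tvec" (3), from world to camera coordinates, as OpenCV has them. Camera axes: x right, y down, z forward; pixel columns grow to the right and rows downward; lengths in mm; the calibration is good to about 2 mm. A picture is of the moment at which its call begins. There is no depth.
- ctrl.finish_job(): hands the job in, once; it reports no verdict.
The state is a dict: "time_s": time; "joints": joint angles; "dq": joint speeds; "tau": joint torques, N m; "eef_pos": TCP position; "ee_rot": TCP orientation; "force": force on the tool from outside, world axes, zero at the start; "wrist_torque": the same for the moment, N m; "grip_width": opening from 0.0 (shut) to 1.0 (fully open).
Only numpy, scipy, OpenCV 4.12 (cv2) and the standard library are available. Lean on these libraries where they do the work, as an engineer would, in place of code of your own. Each camera call takes 0.05 s, during which the arm holds its last target. There are 200 camera calls.

## Working session

There is one attempt and no reset: what is moved stays moved. The work goes in short steps, Python scripts to look and compute and a tool call to move; the robot and the scene stay as the last step left them, time stands still between calls to the robot, and variables do not carry over. Pictures are saved under pics/ and viewed, about 8 in all and at most 12, crops included, and the job is handed in when it is done.

Besides the shell and the picture viewer there is one more tool, called after "Request:" as name(argument=value, ...), one argument or row to a line, values as JSON. move_arm: Moves the arm, as the interface text tells. Its arguments: {"type":"object","properties":{"motion":{"type":"array","items":{"type":"object","properties":{"offset":{"type":"array","items":{"type":"number"}},"angular":{"type":"array","items":{"type":"number"}},"jaw":{"type":"number"}}}},"squeeze":{"type":"number"}},"required":["motion"]}

```bash
mkdir -p pics; cat > h.py <<'E'
import numpy as np, cv2
from rig import ctrl
def cap(n,f=None):
    c=ctrl.capture(n)
    if f: cv2.imwrite('pics/'+f+'.png',c['img'][:,:,::-1])
    np.savez('/tmp/%s.npz'%n,**{k:np.array(v) for k,v in c.items()})
    return c
def ray(c,uv):
    K=np.array(c['intrinsics'],float);R=cv2.Rodrigues(np.array(c['rvec'],float))[0];t=np.array(c['tvec'],float).ravel()
    d=R.T@np.linalg.inv(K)@np.array([uv[0],uv[1],1.]);return -R.T@t,d/np.linalg.norm(d)
def onz(c,uv,z):
    o,d=ray(c,uv);return o+d*(z-o[2])/d[2]
def proj(c,p):
    return cv2.projectPoints(np.array(p,float).reshape(-1,3),np.array(c['rvec'],float),np.array(c['tvec'],float),np.array(c['intrinsics'],float),None)[0].reshape(-1,2)
E
python3 - <<'E'
from h import *
a=cap('top','top1');b=cap('scene','sc1');w=cap('wrist','wr1')
print(ctrl.tips_ahead,ctrl.sense())
for c in(a,b,w):print(ray(c,(320,200)),np.array(c['intrinsics'])[0,0])
E
```

```text
11.0 {'time_s': 0.15, 'joints': array([-1.44436784e+00,  3.13301891e-01,  1.49825436e+00,  1.21820852e-05,
        1.33100546e+00, -2.23392494e-01]), 'dq': array([ 0.00030408, -0.00194376, -0.001995  ,  0.00025643,  0.0001424 ,
       -0.00144166]), 'tau': array([ 1.63174896e-03, -4.12365353e+01, -2.59796029e+01, -1.39803856e-04,
        3.24830311e-03, -9.73225127e-06]), 'eef_pos': array([ 179.90452874, -493.01911847,  241.87964536]), 'ee_rot': array([-4.83671822e-04,  9.84742256e-01,  1.74018547e-01,  2.93907908e-05]), 'force': array([0.16203675, 0.49502791, 0.20963709]), 'wrist_torque': array([-0.04282852, -0.04378625, -0.05103956]), 'grip_width': 1.0002888260813605}
(array([ 373.01549254,   48.18469063, 1135.80785142]), array([ 0.11777204, -0.00495669, -0.99302829])) 401.3991366617349
(array([889.99038509, 604.24724854, 900.73902496]), array([-0.36137293, -0.55638663, -0.74822692])) 459.1268382501065
(array([ 253.8539202 , -465.76418003,  373.80724619]), array([-0.28314175, -0.09731668, -0.95412799])) 301.1952023180044
```

View pics/top1.png

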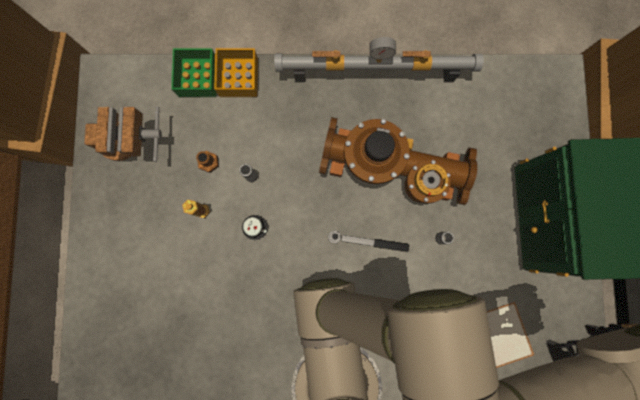

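View pics/sc1.png

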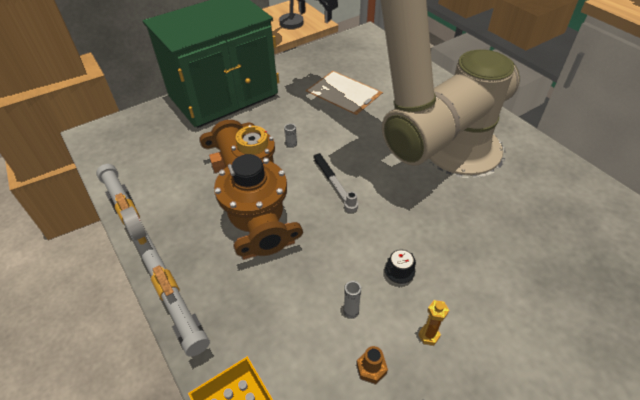

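The top view shows the register's dial at about (254,227) and the empty collar at about (432,180), with the wrench between them at (370,242). I'll zoom in on both and cast rays.

```bash
python3 - <<'E'
from h import *
a=dict(np.load('/tmp/top.npz'));b=dict(np.load('/tmp/scene.npz'))
def crop(c,u,v,r,s=8):return cv2.resize(c['img'][v-r:v+r,u-r:u+r],(390,300) if 0 else (380,380),interpolation=cv2.INTER_CUBIC)
top=np.hstack([crop(a,254,227,20),crop(a,432,180,24)])
bot=np.hstack([crop(b,400,264,20),crop(b,252,136,24)])
im=np.vstack([top,bot]);im=cv2.resize(im,(600,600));cv2.imwrite('pics/crop1.png',im[:,:,::-1])
print('reg',onz(a,(254,227),61),onz(b,(401,258),61));print('soc',onz(a,(432,180),145),onz(b,(252,136),145))
print('main',onz(a,(379,146),195), onz(b,(247,162),195))
for n,p in dict(nipl=(248,172),gauge=(190,207),wr1=(334,237),wr2=(408,246),nips=(445,237)).items():print(n,onz(a,p,40))
E
```

```text
reg [428.60383699 219.4077076   61.        ] [433.72404994 222.22390756  61.        ]
soc [ 539.883302   -237.91030679  145.        ] [ 545.00178276 -233.81648702  145.        ]
main [614.60715925 -98.81419496 195.        ] [ 619.13032608 -106.72204276  195.        ]
nipl [581.7745069  241.46822034  40.        ]
gauge [485.17286708 398.11924188  40.        ]
wr1 [401.43268178   5.0924087   40.        ]
wr2 [ 375.99833716 -196.04854472   40.        ]
nips [ 399.86137272 -298.0347046    40.        ]
```

View pics/crop1.png

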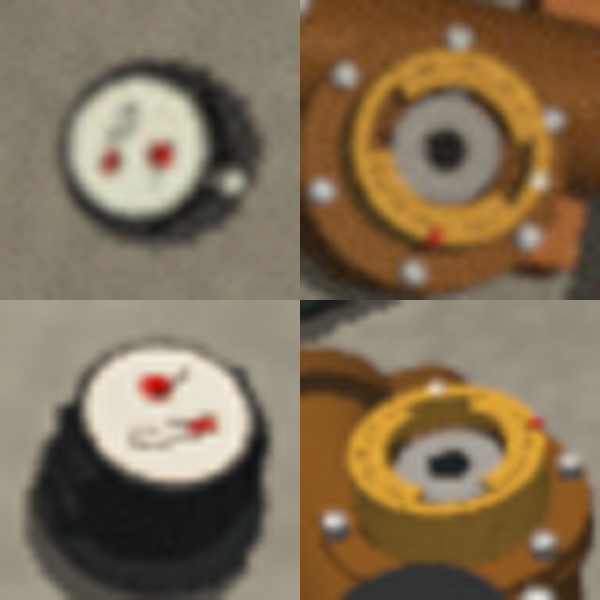

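The crop shows the register's white flange dot at top pixel ≈(264.9,231.3) and its dial centre at ≈(252.4,226.5). On the collar, the red lock dot is at ≈(429.6,193.9), the white dot at ≈(446.4,184.8), and the ring centre at ≈(432,179.5).

```bash
python3 - <<'E'
from h import *
a=dict(np.load('/tmp/top.npz'))
c=onz(a,(252.4,226.5),61);d=onz(a,(264.9,231.3),22);v=(d-c)[:2]
print('reg',c,d,np.linalg.norm(v),'yaw(-x dir)',np.degrees(np.arctan2(v[1],v[0])))
s=onz(a,(432,179.5),145);print('soc',s)
for n,p in dict(open=(446.4,184.8),lock=(429.6,193.9)).items():
    v=(onz(a,p,145)-s)[:2];print(n,v,np.linalg.norm(v),np.degrees(np.arctan2(v[1],v[0])))
m=onz(a,(379,146),195);v=(m-s)[:2];print('main dir',v)
q=ctrl.sense();from scipy.spatial.transform import Rotation as R
w=q['ee_rot'];M=R.from_quat([*w[1:],w[0]]).as_matrix();print(M)
# camera pose relative tool
wr=dict(np.load('/tmp/wrist.npz'));o,dd=ray(wr,(320,200));print(M.T@(o-q['eef_pos']),M.T@dd)
E
```

```text
reg [429.95919867 223.69162947  61.        ] [418.59267259 195.37298072  22.        ] 30.514648650009946 yaw(-x dir) -111.86951634272104
soc [ 541.15353839 -237.95704263  145.        ]
open [-13.57862858 -35.70567506] 38.20045007385786 -110.82147341128513
lock [-36.41199394   7.35508177] 37.14741620090163 168.58013900935535
main dir [ 73.45362086 139.14284767]
[[ 9.39435089e-01  3.42726861e-01 -1.10451028e-04]
 [ 3.42726804e-01 -9.39434623e-01  9.62813248e-04]
 [ 2.26220442e-04 -9.42355077e-04 -9.99999530e-01]]
[  78.84149582   -0.38411269 -131.90946524] [-0.29956217 -0.00471849  0.95406511]
```

Register and collar agree with the given sizes (30.5 vs 31, and 38.2/37.1 vs 37). The register's x axis points about 68° and the insertion yaw is about 69°, so it needs almost no turn in transit. I'm moving above the register now.

Request:
move_arm(
  motion=[
    {"offset": [0.037,-0.045,0.002],"angular": [0,0,-9.6],"jaw": 0.085},
    {"offset": [0.074,-0.09,0.004],"angular": [0,0,-19.2],"jaw": 0.085},
    {"offset": [0.111,-0.136,0.006],"angular": [0,0,-28.8],"jaw": 0.085},
    {"offset": [0.148,-0.181,0.008],"angular": [0,0,-38.4],"jaw": 0.085},
    {"offset": [0.185,-0.226,0.01],"angular": [0,0,-48],"jaw": 0.085},
  ],
)

```text
time_s: 0.78
eef_pos: [276.4, -215.7, 232.2]
ee_rot: [0.0, 0.827, 0.562, 0.0]
force: [0.6, 0.3, 0.5]
grip_width: 0.995
```

Request:
move_arm(
  motion=[
    {"offset": [0.058,-0.003,0.002],"angular": [0,0,0],"jaw": 0.085},
    {"offset": [0.116,-0.006,0.004],"angular": [0,0,0],"jaw": 0.085},
    {"offset": [0.174,-0.009,0.006],"angular": [0,0,0],"jaw": 0.085},
    {"offset": [0.232,-0.012,0.008],"angular": [0,0,0],"jaw": 0.085},
    {"offset": [0.29,-0.014,0.01],"angular": [0,0,0],"jaw": 0.085},
  ],
)

```text
time_s: 1.4
eef_pos: [372.0, 58.7, 222.4]
ee_rot: [0.0, 0.829, 0.56, 0.0]
force: [1.5, -0.9, 0.5]
grip_width: 0.992
```

Request:
move_arm(
  motion=[
    {"offset": [0.058,-0.003,0.008],"angular": [0,0,0],"jaw": 0.085},
    {"offset": [0.116,-0.006,0.014],"angular": [0,0,0],"jaw": 0.085},
    {"offset": [0.16,-0.009,0.02],"angular": [0,0,0],"jaw": 0.085},
    {"offset": [0.176,-0.009,0.02],"angular": [0,0,0],"jaw": 0.085},
    {"offset": [0.176,-0.009,0.02],"angular": [0,0,0],"jaw": 0.085},
  ],
)

```text
time_s: 2.02
eef_pos: [429.1, 223.3, 202.1]
ee_rot: [-0.0, 0.829, 0.56, -0.0]
force: [-0.1, -0.5, 0.3]
grip_width: 0.993
```

```bash
python3 - <<'E'
from h import *
w=cap('wrist','wr2');s=ctrl.sense();print(s['time_s'],s['eef_pos'],s['ee_rot'],s['joints'])
E
```

```text
2.075 [429.05365652 222.62998092 202.29640657] [ 7.23471286e-05  8.28838795e-01  5.59487437e-01 -2.31586977e-04] [ 2.35813110e-01  2.58601868e-01  1.67912983e+00 -3.18990993e-04
  1.20424410e+00  6.19189260e-01]
```

View pics/wr2.png

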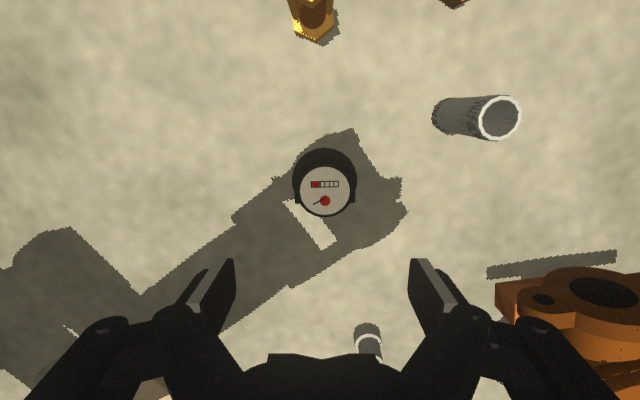

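The wrist view shows the dial at (325,190), with the pads at (297,197) and (354,197). These are level in the image, so the yaw looks aligned. Next I measure the dial centroid and yaw.

```bash
python3 - <<'E'
from h import *
from scipy.spatial.transform import Rotation as R
c=dict(np.load('/tmp/wrist.npz'));im=c['img'].astype(int)
m=np.zeros(im.shape[:2],np.uint8);sub=im[150:230,280:370]
m[150:230,280:370]=(sub.min(2)>110)
n,l,st,ce=cv2.connectedComponentsWithStats(m);k=l[195,312] or l[192,305]
cnt=max(cv2.findContours((l==k).astype(np.uint8),0,1)[0],key=len)
e=cv2.fitEllipse(cv2.convexHull(cnt));print(e,st[k])
p=onz(c,e[0],61);print('dial',p,'diam',np.linalg.norm(onz(c,(e[0][0]-e[1][0]/2,e[0][1]),61)-onz(c,(e[0][0]+e[1][0]/2,e[0][1]),61)))
# reds: counter red cell & hand
r=((im[:,:,0]>130)&(im[:,:,1]<70)).astype(np.uint8);r[:150]=0;r[230:]=0;r[:,:280]=0;r[:,370:]=0
n,l,st,ce=cv2.connectedComponentsWithStats(r)
for i in range(1,n):
  if st[i,4]>8: print(ce[i],st[i,4],onz(c,ce[i],61)-p)
g=im[178:190,308:342].sum(2)
dark=(im.max(2)<100);ys,xs=np.nonzero(dark[170:192,306:344]);print(len(xs))
s=ctrl.sense();w=s['ee_rot'];M=R.from_quat([*w[1:],w[0]]).as_matrix();d=p-s['eef_pos'];print('tool offset',M.T@d,'psi',np.degrees(np.arctan2(M[1,0],M[0,0])))
for q in [(297,197),(354,197)]:print(onz(c,q,58))
a=dict(np.load('/tmp/top.npz'));print(proj(a,[[430,223,61]]))
E
```

```text
((324.3723449707031, 190.34458923339844), (46.99045181274414, 48.747276306152344), 90.6084213256836) [ 300  167   49   47 1471]
dial [432.46479927 225.00233009  61.        ] diam 44.20047999538937
114
tool offset [  3.54150478   2.29619957 141.29445727] psi 68.04072014762897
[405.40234308 227.85805645  58.        ]
[456.04756961 207.48381681  58.        ]
[[252.65971262 226.48344865]]
```

Request:
move_arm(
  motion=[
    {"offset": [0.003,0.002,0.045],"angular": [0,0,0],"jaw": 0.085},
    {"offset": [0.003,0.002,0.09],"angular": [0,0,0],"jaw": 0.085},
    {"offset": [0.003,0.002,0.135],"angular": [0,0,0],"jaw": 0.085},
    {"offset": [0.003,0.002,0.164],"angular": [0,0,0],"jaw": 0.085},
    {"offset": [0.003,0.002,0.164],"angular": [0,0,0],"jaw": 0.085},
  ],
)

```text
time_s: 2.7
eef_pos: [431.3, 223.9, 37.5]
ee_rot: [-0.001, 0.829, 0.559, -0.002]
force: [0.0, -1.2, -0.3]
grip_width: 0.992
```

Request:
move_arm(
  motion=[
    {"offset": [0,0,0],"angular": [0,0,0],"jaw": 0.05},
    {"offset": [0,0,0],"angular": [0,0,0],"jaw": 0.05},
    {"offset": [0,0,0],"angular": [0,0,0],"jaw": 0.05},
    {"offset": [0,0,0],"angular": [0,0,0],"jaw": 0.05},
    {"offset": [0,0,0],"angular": [0,0,0],"jaw": 0.05},
  ],
  squeeze=70,
)

```text
time_s: 3.32
eef_pos: [433.1, 225.3, 40.2]
ee_rot: [0.001, 0.829, 0.56, 0.001]
force: [-1.1, -1.2, 7.9]
grip_width: 0.666
```

```bash
python3 - <<'E'
from h import *
w=cap('wrist','wr3');s=ctrl.sense();print(s)
E
```

```text
{'time_s': 3.375, 'joints': array([ 2.39307534e-01,  5.02430319e-01,  1.82567220e+00, -4.26696203e-04,
        8.10372854e-01,  6.22748535e-01]), 'dq': array([-0.00030848,  0.00138333,  0.00059565,  0.00029345, -0.00080629,
        0.00292914]), 'tau': array([ 5.89115527e-01, -3.84754050e+01, -1.70503217e+01,  2.37385975e-01,
       -5.32966163e-01, -2.42069591e-02]), 'eef_pos': array([433.12234848, 225.30819709,  40.24964737]), 'ee_rot': array([6.86038311e-04, 8.28805806e-01, 5.59534166e-01, 1.40807716e-03]), 'force': array([-1.50865322, -2.56768275,  7.84663881]), 'wrist_torque': array([-0.3271507 ,  0.29756959,  0.01088845]), 'grip_width': 0.6665478593383412}
```

The grip closed on the pads at 57 mm. Now I lift to about 215 mm of clearance, then carry to a viewing spot 80 mm short of the collar along tool x, where the wrist camera can see the rim.

Request:
move_arm(
  motion=[
    {"offset": [0,0,-0.025],"angular": [0,0,0],"jaw": 0.05},
    {"offset": [0,0,-0.07],"angular": [0,0,0],"jaw": 0.05},
    {"offset": [0,0,-0.12],"angular": [0,0,0],"jaw": 0.05},
    {"offset": [0,0,-0.17],"angular": [0,0,0],"jaw": 0.05},
    {"offset": [0,0,-0.217],"angular": [0,0,0],"jaw": 0.05},
  ],
)

```text
time_s: 4.0
eef_pos: [431.7, 225.1, 258.0]
ee_rot: [0.0, 0.829, 0.559, 0.001]
force: [1.2, 0.2, -3.5]
grip_width: 0.663
```

Request:
move_arm(
  motion=[
    {"offset": [-0.03,0.018,0],"angular": [0,0,0],"jaw": 0.05},
    {"offset": [-0.075,0.044,0],"angular": [0,0,0],"jaw": 0.05},
    {"offset": [-0.123,0.072,0],"angular": [0,0,0],"jaw": 0.05},
    {"offset": [-0.171,0.1,0],"angular": [0,0,0],"jaw": 0.05},
    {"offset": [-0.218,0.128,0],"angular": [0,0,0],"jaw": 0.05},
  ],
)

```text
time_s: 4.62
eef_pos: [469.0, -26.5, 256.2]
ee_rot: [0.0, 0.829, 0.559, 0.0]
force: [1.3, 0.3, -2.3]
grip_width: 0.666
```

Request:
move_arm(
  motion=[
    {"offset": [-0.048,0.028,0],"angular": [0,0,0],"jaw": 0.05},
    {"offset": [-0.096,0.056,0],"angular": [0,0,0],"jaw": 0.05},
    {"offset": [-0.144,0.084,0],"angular": [0,0,0],"jaw": 0.05},
    {"offset": [-0.192,0.112,0],"angular": [0,0,0],"jaw": 0.05},
    {"offset": [-0.228,0.133,0],"angular": [0,0,0],"jaw": 0.05},
  ],
)

```text
time_s: 5.25
eef_pos: [507.0, -288.0, 255.9]
ee_rot: [0.0, 0.829, 0.559, 0.0]
force: [0.3, 0.3, -2.0]
grip_width: 0.665
```

Request:
move_arm(
  motion=[
    {"offset": [-0.02,0.013,0],"angular": [0,0,0],"jaw": 0.05},
    {"offset": [-0.02,0.013,0],"angular": [0,0,0],"jaw": 0.05},
    {"offset": [-0.02,0.013,0],"angular": [0,0,0],"jaw": 0.05},
  ],
)

```text
time_s: 5.62
eef_pos: [511.8, -308.6, 255.7]
ee_rot: [-0.0, 0.829, 0.56, 0.0]
force: [-0.3, -0.4, -3.0]
grip_width: 0.667
```

```bash
python3 - <<'E'
from h import *
w=cap('wrist','wr4');s=ctrl.sense();print(s['time_s'],s['eef_pos'],s['ee_rot'],s['force'],s['wrist_torque'],s['grip_width'])
E
```

```text
5.675 [ 511.92157588 -308.43620887  255.77125162] [5.54779706e-05 8.28632231e-01 5.59793367e-01 9.14209405e-05] [-0.15431159  1.20520497 -4.36547634] [-0.00048714  0.00609874  0.01764233] 0.6656469084767195
```

View pics/wr4.png

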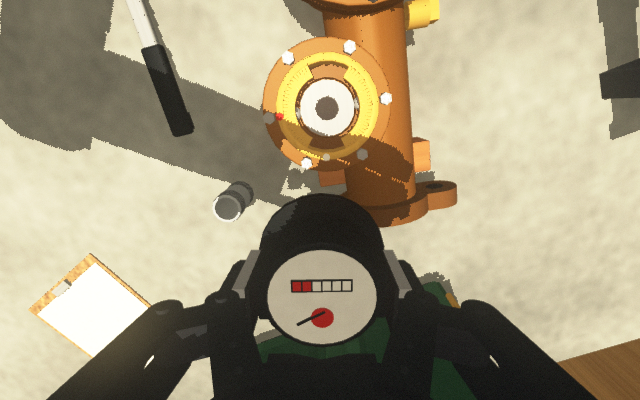

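The view shows the collar centre at ≈(326,108), the white dot at ≈(326,157), the red dot at ≈(280,117), and lug gaps at top and bottom. The held dial is at (322,296) with its counter strip level. Next I compute the collar centre, the dot yaw and the held axis.

```bash
python3 - <<'E'
from h import *
from scipy.spatial.transform import Rotation as R
c=dict(np.load('/tmp/wrist.npz'));im=c['img'];hsv=cv2.cvtColor(im,cv2.COLOR_RGB2HSV).astype(int);i3=im.astype(int)
s=ctrl.sense();w=s['ee_rot'];M=R.from_quat([*w[1:],w[0]]).as_matrix();T=s['eef_pos']
tl=lambda p:M.T@(p-T)
def big(m,box):
    k=np.zeros(m.shape,np.uint8);y0,y1,x0,x1=box;k[y0:y1,x0:x1]=m[y0:y1,x0:x1]
    n,l,st,ce=cv2.connectedComponentsWithStats(k);j=1+np.argmax(st[1:,4]);return (l==j).astype(np.uint8),ce[j],st[j]
yl=(hsv[...,0]>=20)&(hsv[...,0]<=34)&(hsv[...,1]>110)
k,ce,st=big(yl,(50,165,265,385));print('yellow',ce,st)
e=cv2.fitEllipse(cv2.convexHull(max(cv2.findContours(k,0,1)[0],key=len)));print(e,'diam',np.mean(e[1])*(0+np.linalg.norm(onz(c,(300,108),145)-onz(c,(301,108),145))))
p=onz(c,e[0],145);print('outer centre',p,tl(p))
wh=(i3.min(2)>150)&(hsv[...,1]<60)
k,ce,st=big(wh,(75,140,295,360));e2=cv2.fitEllipse(cv2.convexHull(max(cv2.findContours(k,0,1)[0],key=len)));print('plate',e2,[onz(c,e2[0],z) for z in(135,145)])
rd=(i3[...,0]>150)&(i3[...,1]<60)&(i3[...,2]<70)
k,ce,st=big(rd,(100,135,270,290));print('red',ce,st)
q=onz(c,ce,145);v=(q-p)[:2];print('lock',np.linalg.norm(v),np.degrees(np.arctan2(v[1],v[0])))
gw=(hsv[...,1]<110)&(i3.min(2)>90)
k,ce,st=big(gw,(149,163,317,335));print('open',ce,st)
q=onz(c,ce,145);v=(q-p)[:2];print('open',np.linalg.norm(v),np.degrees(np.arctan2(v[1],v[0])))
k,ce,st=big(wh|rd,(240,350,260,385));e3=cv2.fitEllipse(cv2.convexHull(max(cv2.findContours(k,0,1)[0],key=len)))
d=onz(c,e3[0],T[2]+20.8);print('dial',e3,d,tl(d))
cv2.imwrite('pics/wr4c.png',cv2.resize(im[40:175,255:395,::-1],(700,675)[:2] if 0 else (600,579),interpolation=cv2.INTER_CUBIC))
E
```

```text
yellow [331.33333333  89.7956778 ] [ 276   52  103   86 3054]
((328.71826171875, 98.82206726074219), (91.88323974609375, 104.13662719726562), 108.187255859375) diam 75.36114444901985
outer centre [ 548.05798731 -232.94043538  145.        ] [ 83.51784054   5.32339201 110.77975465]
plate ((326.929443359375, 107.09481811523438), (53.89576721191406, 61.24209976196289), 94.85425567626953) [array([ 544.71234285, -238.12854653,  135.        ]), array([ 544.5772883 , -238.01576928,  145.        ])]
red [278.07692308 117.84615385] [276 116   5   4  13]
lock 41.6236226161053 177.6336941183519
open [325.93181818 156.95454545] [323 154   7   7  44]
open 44.41979192471334 -114.44455095611141
dial ((322.0836486816406, 317.9397888183594), (17.828908920288086, 21.301013946533203), 82.463134765625) [ 508.0003483  -318.40536392  276.57125162] [-10.71042976   0.08733235 -20.80094098]
```

View pics/wr4c.png

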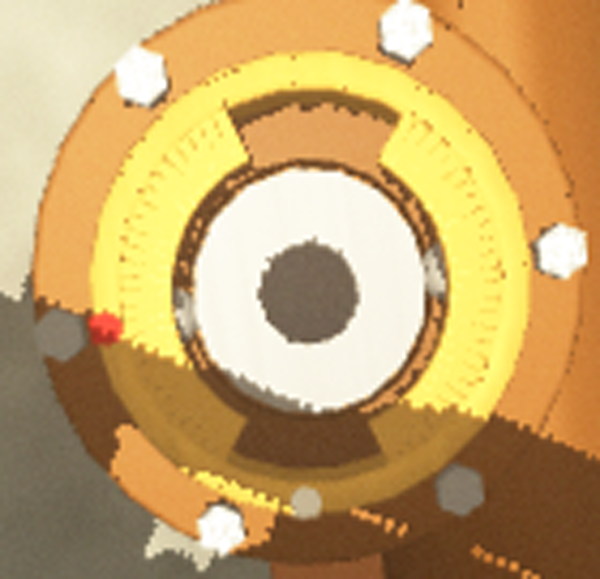

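```bash
python3 - <<'E'
from h import *
from scipy.spatial.transform import Rotation as R
c=dict(np.load('/tmp/wrist.npz'));im=c['img'];i3=im.astype(int)
s=ctrl.sense();w=s['ee_rot'];M=R.from_quat([*w[1:],w[0]]).as_matrix();T=s['eef_pos']
tl=lambda p:M.T@(p-T)
p=(onz(c,(327.3,105.8),145)+onz(c,(326.93,107.1),135)*[1,1,0]+[0,0,145])/2;print('soc',p,tl(p))
A=[]
for n,u in dict(lock=(279.5,116.6),open=(325.93,156.95)).items():
    v=(onz(c,u,145)-p)[:2];print(n,np.linalg.norm(v),np.degrees(np.arctan2(v[1],v[0])))
m=(i3.min(2)>100).astype(np.uint8);k=np.zeros_like(m);k[245:350,262:383]=m[245:350,262:383]
n,l,st,ce=cv2.connectedComponentsWithStats(k);j=1+np.argmax(st[1:,4])
e=cv2.fitEllipse(cv2.convexHull(max(cv2.findContours((l==j).astype(np.uint8),0,1)[0],key=len)));d=onz(c,e[0],T[2]+20.8)
print(e,st[j],d,tl(d),'diam',e[1][1]*np.linalg.norm(onz(c,(300,297),d[2])-onz(c,(301,297),d[2])),'psi',np.degrees(np.arctan2(M[1,0],M[0,0])))
E
```

```text
soc [ 544.95075523 -237.68719529  145.        ] [ 77.95433554   4.21252185 110.77904146]
lock 37.70775685412648 169.45582016848752
open 38.81869103523171 -113.17097244439215
((321.5050354003906, 296.4745788574219), (93.4638671875, 109.07984161376953), 89.60177612304688) [ 268  250  109   94 6780] [ 511.91486365 -308.01425404  276.57125162] [  0.39081235  -0.15968579 -20.79999656] diam 47.0744654702008 psi 68.08301878293226
```

The yaw estimates (66.8 and 69.5 from this view, 69.2 and 68.6 from the top) average about 68.5°, against a tool yaw of 68.1°, which is within the gap's play. I'm moving over the collar by (77.5, 4.5) and down to just above the rim.

Request:
move_arm(
  motion=[
    {"offset": [0.04,0.0025,0],"angular": [0,0,0],"jaw": 0.05},
    {"offset": [0.0775,0.0045,0.005],"angular": [0,0,0],"jaw": 0.05},
    {"offset": [0.0775,0.0045,0.035],"angular": [0,0,0],"jaw": 0.05},
    {"offset": [0.0775,0.0045,0.06],"angular": [0,0,0],"jaw": 0.05},
    {"offset": [0.0775,0.0045,0.06],"angular": [0,0,0],"jaw": 0.05},
  ],
)

```text
time_s: 6.3
eef_pos: [544.5, -237.9, 194.2]
ee_rot: [-0.002, 0.829, 0.56, -0.001]
force: [0.3, -0.4, -2.1]
grip_width: 0.664
```

```bash
python3 - <<'E'
from h import *
w=cap('wrist','wr5');b=cap('scene');a=cap('top');s=ctrl.sense();print(s['time_s'],s['eef_pos'],s['ee_rot'],s['force'],s['wrist_torque'],s['joints'])
T=s['eef_pos'];u,v=proj(b,[[545,-238,150]])[0].astype(int);u2,v2=proj(a,[[545,-238,150]])[0].astype(int)
f=lambda im,u,v,r:cv2.resize(im[v-r:v+r,u-r:u+r],(400,400),interpolation=cv2.INTER_CUBIC)
cv2.imwrite('pics/ab5.png',np.hstack([f(b['img'],u,v,40),f(a['img'],u2,v2,40)])[:,:,::-1])
E
```

```text
6.45 [ 545.59265349 -239.18042257  196.95367243] [1.13381346e-03 8.28740237e-01 5.59632160e-01 4.23326674e-04] [-0.51062395 -0.15943472 -2.3740262 ] [-0.03883245  0.00691078  0.0231264 ] [-6.09633087e-01  5.02505674e-01  1.34118139e+00 -2.48604888e-05
  1.29548518e+00 -2.26714779e-01]
```

View pics/ab5.png

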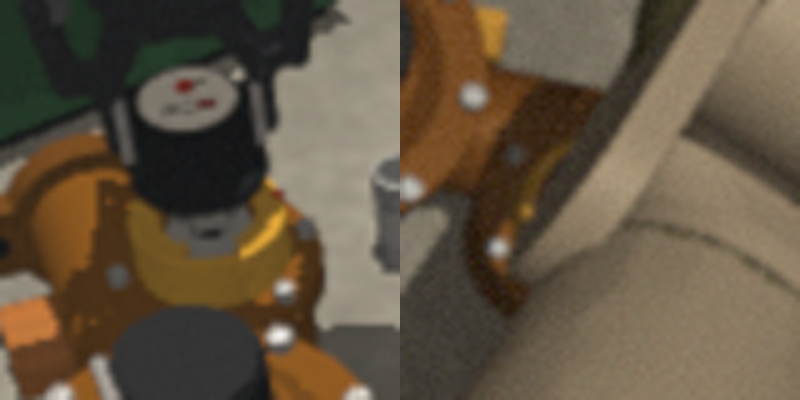

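The scene view shows the register hovering squarely above the collar; the top view is blocked by the arm. I'm lowering into the bore and watching the force.

Request:
move_arm(
  motion=[
    {"offset": [0,0,0.005],"angular": [0,0,0],"jaw": 0.05},
    {"offset": [0,0,0.009],"angular": [0,0,0],"jaw": 0.05},
    {"offset": [0,0,0.013],"angular": [0,0,0],"jaw": 0.05},
    {"offset": [0,0,0.016],"angular": [0,0,0],"jaw": 0.05},
    {"offset": [0,0,0.016],"angular": [0,0,0],"jaw": 0.05},
  ],
)

```text
time_s: 7.08
eef_pos: [545.1, -239.1, 179.0]
ee_rot: [-0.0, 0.829, 0.559, -0.0]
force: [-0.4, 0.0, -3.2]
grip_width: 0.665
```

```bash
python3 - <<'E'
from h import *
for i in range(3):
  b=cap('scene');s=ctrl.sense();print(s['time_s'],s['eef_pos'],s['force'],s['wrist_torque'])
E
```

```text
7.125 [ 545.17085063 -239.1487792   179.2504994 ] [ 1.00455273 -1.13705951 -3.25578636] [-0.00132316 -0.01770913 -0.03740496]
7.175 [ 545.2179308  -239.15618624  179.36647222] [-0.50339312  0.39869071 -4.71877663] [ 0.00020977 -0.01290699  0.01056949]
7.225 [ 545.23975199 -239.19999576  179.44060442] [-0.0957968   0.08087185 -3.13082846] [ 0.02811681 -0.00724076 -0.03162511]
```

There is no contact yet: the force is only the register's weight, with the bottom at about 139, below the rim. I nudge 1 mm toward the target and keep going down.

Request:
move_arm(
  motion=[
    {"offset": [0.001,0,0.002],"angular": [0,0,0],"jaw": 0.05},
    {"offset": [0.001,0,0.004],"angular": [0,0,0],"jaw": 0.05},
    {"offset": [0.001,0,0.006],"angular": [0,0,0],"jaw": 0.05},
    {"offset": [0.001,0,0.006],"angular": [0,0,0],"jaw": 0.05},
  ],
)

```text
time_s: 7.72
eef_pos: [545.6, -238.2, 173.6]
ee_rot: [0.0, 0.829, 0.56, 0.0]
force: [-1.2, 2.7, 1.1]
grip_width: 0.662
```

Request:
move_arm(
  motion=[
    {"offset": [0,0,0.002],"angular": [0,0,0],"jaw": 0.05},
    {"offset": [0,0,0.004],"angular": [0,0,0],"jaw": 0.05},
    {"offset": [0,0,0.004],"angular": [0,0,0],"jaw": 0.05},
  ],
)

```text
time_s: 8.1
eef_pos: [545.6, -238.2, 169.9]
ee_rot: [0.0, 0.829, 0.56, 0.0]
force: [-3.9, 3.0, 8.7]
grip_width: 0.666
```

Request:
move_arm(
  motion=[
    {"offset": [0,0,0.002],"angular": [0,0,0],"jaw": 0.05},
    {"offset": [0,0,0.003],"angular": [0,0,0],"jaw": 0.05},
    {"offset": [0,0,0.003],"angular": [0,0,0],"jaw": 0.05},
  ],
)

```text
time_s: 8.48
eef_pos: [545.6, -238.2, 169.2]
ee_rot: [0.001, 0.829, 0.56, 0.0]
force: [-9.8, 5.6, 22.2]
grip_width: 0.664
```

The hard stop is at TCP z 169.2, exactly the predicted home height (129 + 40.2), and the upward force jumped to 22 N. Before turning, I ease off the side load by shifting toward where the wall pushes and firm up the grip.

Request:
move_arm(
  motion=[
    {"offset": [0,-0.001,0],"angular": [0,0,0],"jaw": 0.05},
    {"offset": [0,-0.0015,0],"angular": [0,0,0],"jaw": 0.05},
    {"offset": [0,-0.0015,0],"angular": [0,0,0],"jaw": 0.05},
  ],
  squeeze=90,
)

```text
time_s: 8.85
eef_pos: [545.5, -238.2, 169.4]
ee_rot: [0.003, 0.829, 0.559, 0.001]
force: [-0.5, 2.7, 18.8]
grip_width: 0.662
```

```bash
python3 - <<'E'
from h import *
w=cap('wrist');b=cap('scene');s=ctrl.sense();print(s['time_s'],s['eef_pos'],s['ee_rot'],s['force'],s['wrist_torque'])
f=lambda im,u,v,r:cv2.resize(im[v-r:v+r,u-r:u+r],(400,400),interpolation=cv2.INTER_CUBIC)
u,v=proj(b,[[545,-238,150]])[0].astype(int)
cv2.imwrite('pics/ab6.png',np.hstack([f(b['img'],u,v,32),f(w['img'],322,250,100)])[:,:,::-1])
E
```

```text
8.95 [ 545.49844719 -238.19793376  169.40840346] [0.00275005 0.82880916 0.55952299 0.00135059] [-0.58411499  2.5286247  18.93723215] [ 0.67522965  0.5367582  -0.00401115]
```

View pics/ab6.png

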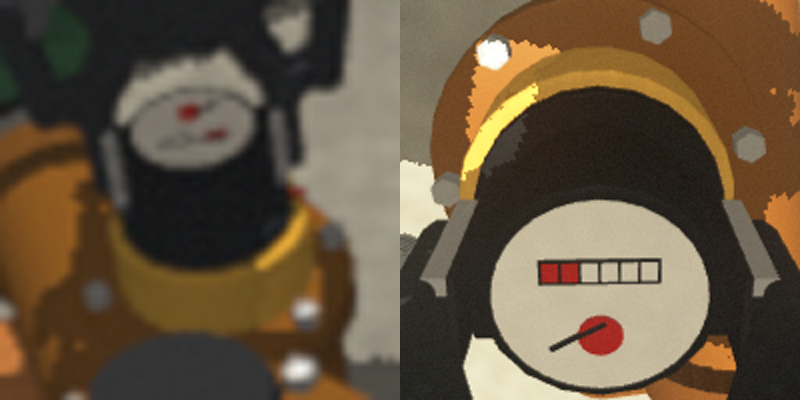

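Both views show the flange flat on the collar rim, with the counter strip square to the fingers. The side load dropped to about 2.6 N and the press is about 22 N. I'm turning the first half clockwise (+tool z) now.

Request:
move_arm(
  motion=[
    {"offset": [0,0,0],"angular": [0,0,4],"jaw": 0.05},
    {"offset": [0,0,0],"angular": [0,0,8],"jaw": 0.05},
    {"offset": [0,0,0],"angular": [0,0,12],"jaw": 0.05},
    {"offset": [0,0,0],"angular": [0,0,16],"jaw": 0.05},
    {"offset": [0,0,0],"angular": [0,0,20],"jaw": 0.05},
  ],
)

```text
time_s: 9.57
eef_pos: [544.7, -239.2, 169.4]
ee_rot: [0.003, 0.914, 0.406, 0.001]
force: [-5.0, -2.4, 19.7]
grip_width: 0.662
```

```bash
python3 - <<'E'
from h import *
from scipy.spatial.transform import Rotation as R
s=ctrl.sense();w=s['ee_rot'];M=R.from_quat([*w[1:],w[0]]).as_matrix()
print(s['time_s'],s['eef_pos'],s['force'],s['wrist_torque'],'psi',np.degrees(np.arctan2(M[1,0],M[0,0])),'force tool',M.T@s['force'])
E
```

```text
9.575 [ 544.74715954 -239.21357972  169.39126468] [-4.95799322 -2.41242905 19.7486997 ] [-0.07239375  1.19358516  0.31269673] psi 47.92682500034985 force tool [ -5.13640117  -1.95022429 -19.75415548]
```

Request:
move_arm(
  motion=[
    {"offset": [-0.0005,0,0],"angular": [0,0,4],"jaw": 0.05},
    {"offset": [-0.001,0,0],"angular": [0,0,8],"jaw": 0.05},
    {"offset": [-0.001,0,0],"angular": [0,0,12],"jaw": 0.05},
    {"offset": [-0.001,0,0],"angular": [0,0,16],"jaw": 0.05},
    {"offset": [-0.001,0,0],"angular": [0,0,19.5],"jaw": 0.05},
  ],
)

```text
time_s: 10.2
eef_pos: [544.3, -240.3, 169.4]
ee_rot: [0.003, 0.969, 0.246, 0.001]
force: [-3.4, -4.1, 17.8]
grip_width: 0.66
```

Request:
move_arm(
  motion=[
    {"offset": [0,0,0],"angular": [0,0,0],"jaw": 0.05},
    {"offset": [0,0,0],"angular": [0,0,0],"jaw": 0.05},
  ],
)

```text
time_s: 10.45
eef_pos: [544.5, -240.2, 169.4]
ee_rot: [0.003, 0.969, 0.246, 0.002]
force: [-3.4, -2.5, 18.0]
grip_width: 0.663
```

```bash
python3 - <<'E'
from h import *
from scipy.spatial.transform import Rotation as R
w=cap('wrist');b=cap('scene');s=ctrl.sense();q=s['ee_rot'];M=R.from_quat([*q[1:],q[0]]).as_matrix()
print(s['time_s'],s['eef_pos'],s['force'],s['wrist_torque'],s['grip_width'],'psi',np.degrees(np.arctan2(M[1,0],M[0,0])),'force tool',M.T@s['force'])
f=lambda im,u,v,r:cv2.resize(im[v-r:v+r,u-r:u+r],(400,400),interpolation=cv2.INTER_CUBIC)
u,v=proj(b,[[545,-238,150]])[0].astype(int)
cv2.imwrite('pics/ab7.png',np.hstack([f(b['img'],u,v,32),f(w['img'],322,250,100)])[:,:,::-1])
E
```

```text
10.55 [ 544.50342389 -240.22667176  169.41942141] [-2.95001049 -2.60294779 17.80231782] [-0.24635761  0.70506096  0.018212  ] 0.6655568986025764 psi 28.514782379192958 force tool [ -3.80225198   1.00351862 -17.80270342]
```

View pics/ab7.png

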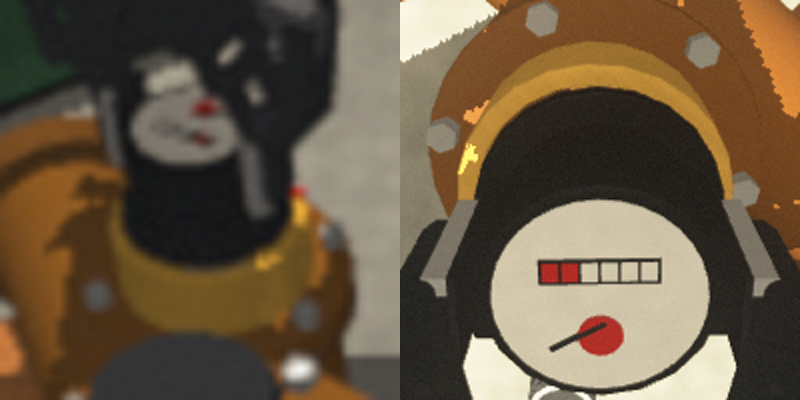

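Comparing the wrist crops before and after the turn, the dial sits identically in the fingers, so there was no slip. Yaw is 28.5°, a turn of 39.6°, and the height is unchanged. I press slightly more to confirm the hard stop and add margin, then hand in.

Request:
move_arm(
  motion=[
    {"offset": [-0.0005,0,0.0005],"angular": [0,0,0],"jaw": 0.05},
    {"offset": [-0.0005,0,0.001],"angular": [0,0,0],"jaw": 0.05},
    {"offset": [-0.0005,0,0.001],"angular": [0,0,0],"jaw": 0.05},
    {"offset": [-0.0005,0,0.001],"angular": [0,0,0],"jaw": 0.05},
  ],
)

```text
time_s: 11.05
eef_pos: [544.5, -240.2, 169.4]
ee_rot: [0.003, 0.969, 0.246, 0.002]
force: [-2.7, -0.3, 24.2]
grip_width: 0.664
```

Force rose 6 N with no movement, so it is hard on the rim. Handing in.

```bash
python3 - <<'E'
from h import *
print(ctrl.finish_job());s=ctrl.sense();print(s['time_s'],s['eef_pos'],s['force'],s['grip_width'])
E
```

```text
the job is handed in; nothing more can be done
None
the job is handed in; nothing more can be done
```

The register is seated fully home in the empty collar and turned 39.6° clockwise, about midway to the red dot and well short of the lock. I handed the job in at about 11 s, still gripping it at 90 N and pressing it down.

**Last checks:**
- **Seated home:** the hard stop was at TCP z 169.2–169.4, against a predicted 169.2. A final extra 1 mm of commanded push raised the upward force from 18 to 24 N with no movement. With the register's weight, it is pressed home with about 27 N.
- **Turn:** the tool yaw went from 68.1° to 28.5°, against a target of about 28.5°. The dial looked the same in the fingers before and after, so it did not slip. The reaction torque about the turning axis at the end was nearly zero, so the lock's plungers were not felt.
- **Other things on the bench:** the arm kept clear of them and no unexpected contact forces showed. I took no final picture of the whole bench.

**What disagreed:**
- The yaw estimates from the dots ranged from 66.8° to 69.5°, so I used their average. The true midpoint may be off by a degree or so.
- The tool is tilted about 0.4° under the press, and its position shifted about 2 mm sideways during the turn.
- The final state read after handing in was refused, so these figures are from just before it.

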